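# Couple the keyed stirrer spindle to the bench drive

## Robot

A 7-joint arm with a two-finger parallel gripper is mounted at the origin on the work surface. World frame = base frame: x ahead of the robot, y to its left, z up, the work surface at z = 0. Lengths are in m, angles in degrees, forces in N, time in s.
With the tool pointing down it reaches from about 0.425 to 0.875 m from the base axis. Payload 4.7 kg.
Tool frame: the origin (TCP) lies at the very end of the fingers, on their centre line; the grasp point (between the pads) lies 19 mm behind it (env.grasp_offset is the distance from the TCP to the grasp point, in m); z points along the fingers, y is the line along which they close (so a half turn about z gives the same grasp; the last joint's range is limited). The gripper opens to 87 mm and grips with 3 to 60 N. Pads are 19 mm wide; open, the fingers measure 117 mm over their backs; the gripper's body (75 mm by 190 mm) begins 51 mm behind the grasp point.
Start: joints at [66.182, 18.392, -4.016, 83.108, 1.295, 78.541, -3.26], TCP at [0.271, -0.591, 0.223] pointing down, gripper open.
Joint ranges: [-163.93, 163.93], [-17.29, 119.83], [-79.2, 71.16], [3.27, 140.29], [-89.18, 269.18], [5.43, 117.66], [-154.24, 154.24]. Speed limits (degrees/s): [147.25, 147.25, 180, 180, 180, 180, 180].

## Interface

Orientations are given as [roll, pitch, yaw] about the fixed x, y, z axes, in that order (R = Rz(yaw) Ry(pitch) Rx(roll)).
In Python, from cell import env gives the robot as it stands. The module is installed in compiled form; this text tells all that it offers.
- The arm moves only by the tool drive_tool, never from a script. Its argument "moves" is one flat list of numbers, 5 for each row, row after row: the shift along the tool's x, y, z in units of 40 mm (1.0 is 40 mm), then the turn about the tool's z in units of 10 degrees (1.0 is 10 degrees), then the finger opening in mm, from 0 to 87. A call has 1 to 5 rows; each row is the pose to reach, as a shift and turn from the pose commanded when the call began, along the tool's axes at that moment; what a row does not reach only later rows make up. A row lasts 1/8 s, in which the tool goes at most 62.5 mm and 10.7 degrees, less where a joint would pass 70% of its speed; a pose out of reach is approached as far as the arm can. A call with a gripper value outside its range is refused whole. The fingers move at their own pace and stop on an object; "squeeze" is the grip in N (left out, the last holds). Time passes only in rows, so rows that repeat a pose let the fingers close. It gives the time, the measured TCP pose, the force, the opening and the grip force at its end, in the units of the state.
- env.get_obs(): the state, without advancing time (a new reading comes with each control period).
- env.read_camera(name): name is "side" or "top" or "wrist"; returns (picture, depth): 400x640x3 uint8, red, green, blue; 400x640 float32, m along the optical axis (not along the pixel's ray), 0 where there is no reading.
- env.camera_model(name): a dict with "K" (3x3 intrinsics, pixels), "rvec" (rotation vector, rad) and "tvec" (3), from world to camera coordinates, as OpenCV has them; the wrist camera has in their place "tool_from_camera" (4x4, takes a point from camera to tool coordinates, whose origin is the TCP and whose axes are the flange's). Camera axes: x right, y down, z forward; pixel columns grow to the right and rows downward; lengths in m; the calibration is good to about 2 mm. A picture is of the moment at which its call begins: read the wrist's pose just before it. camera_model takes no time and is no camera call.
- env.sign_off(): hands the job in; it is judged then, once.
The state is a dict: "time_s": time; "qpos": joint angles; "joint_velocities": joint speeds; "effort": joint torques, N m; "tool_pos": TCP position; "tool_rot": TCP orientation; "force": force on the tool from outside, world axes, zero at the start; "wrist_torque": the same for the moment, N m; "grip_width": finger opening in m; "grasp_force": force on a finger pad.
Only numpy, scipy, OpenCV 4.12 (cv2) and the standard library are available. Lean on these libraries where they do the work, as an engineer would, in place of code of your own. Each camera call takes 0.05 s, during which the arm holds its last target. There are 200 camera calls.

## Task

Turn the captive hex nut on the blue drive unit about a quarter turn counterclockwise, so that its dust shutter is well clear of the hub, then take from the rack the spindle with the pointed bar handle and put it in the hub, turning it until its key slips into the keyway. Push it fully home against the spring, flange down on the hub, and finish while still gripping the handle and holding it pressed home: do not let go, the spring would lift it. Leave the other two spindles, the beaker and the bottle where they are.

Things in the scene. Friction and masses are not known exactly. Their poses are not given: they have to be found in the camera images.
- drive: Drive unit: blue box 160 (x) x 190 (y) x 85 mm high, white front panel, fixed. Origin: centre of its underside. Steel hub at (-10, -35) mm in its flat top, nut axis at (-10, +32) mm. A thin aluminium ring (60 mm inside, 72 mm outside) stands 2 mm proud of the top round the hub.
- nut (a point): Centre of the captive steel hex nut on the drive: 30 mm across flats, 30 mm tall, centre 24 mm above the drive's top. One piece with the shutter below it (whose upper face is 9 mm above the drive's top); both turn about the vertical. x axis: normal to one pair of flats (others every 60 degrees); -y axis: along the shutter.
- shutter (a joint): Angle of nut and shutter (rad), 0 to 1.7, friction 0.12 N m, stays where left. At 0 the shutter, an aluminium arm ending in a 44 mm disc 67 mm from the nut axis, covers the hub; starts at 0 to 0.25. Grows counterclockwise seen from above; beyond 1.0 the disc is well clear of hub and flange.
- hub_mouth (a point): Centre of the mouth of the hub's vertical 22.5 mm bore, flush with the drive's top, 85 mm above the bench; z up. In +x of this frame an 11 mm wide keyway, open at the top, runs the whole length and reaches 17.5 mm from the axis. The hub disc (58 mm) turns only stiffly (0.4 N m); it starts with the keyway up to 1.3 rad either way of world x.
- seat (a joint): Travel (m) of the spring seat, a brass disc inside the bore, 40 mm below the mouth when free (0), growing downward. The shaft's tip meets it first and pushes it; when the spindle's flange lies on the hub it reads about 0.010. Spring: 4.5 N at 0, about 10.5 N at 0.010.
- spindle: Keyed steel spindle, 0.18 to 0.28 kg. Origin: tip centre; z up the shaft. Shaft 20 mm, tip coned to 10 mm over 10 mm. Key on +x: 8 mm wide, out to 15 mm from the axis, 14 to 40 mm above the tip, so 14 mm enter before the key rides on the hub. Flange 46 mm, 6 mm thick, underside 50 mm up; above it a 12 mm neck and the handle. Starts loose and upright in a rack hole, flange on the rack.
- spindle_handle (a point): Centre of the black bar handle, on the shaft's axis 88 mm above the tip. The handle is 40 mm tall, 22 mm thick (y, flat parallel sides) and runs from -20 to +25 mm along x; its +x end is pointed (a 90 degree nose beyond x = +14 mm), its -x end square. The key lies on the same side as the pointed end.
- rack: White plastic rack block, 90 (x) x 290 (y) x 62 mm high, fixed; origin at the centre of its underside. Three round holes of 35 mm, 56 mm deep, at y = -90, 0 and +90 mm, each with a spindle in it, in any order.
- round_spindle: Same steel shaft and flange as the keyed spindle but no key; it does not belong in the hub. Loose, stands in another hole of the rack. Origin: centre of the shaft's lower tip, 50 mm below the underside of the flange; z up. Leave it in the rack. Its handle is a round black knob, 38 mm across and 38 mm tall.
- hex_spindle: Same steel shaft and flange as the keyed spindle but no key; it does not belong in the hub. Loose, stands in another hole of the rack. Origin: centre of the shaft's lower tip, 50 mm below the underside of the flange; z up. Leave it in the rack. Its handle is a black hexagonal knob, 30 mm across flats, 30 mm tall.
- beaker: Empty glass beaker, 72 mm across, 90 mm tall, standing loose beyond the work area. Origin: centre of its underside. Leave it.
- amber_bottle: Amber glass bottle with a blue cap, 66 mm across, 150 mm tall, standing loose beyond the work area. Origin: centre of its underside. Leave it.
Not all that is in view belongs to the job. Leave any purple or yellow look-alike of the spindle alone.

How it is judged (in metres and radians):
On the way, in this order (a step that is already met when the one before it is completed fails the run):
1. the shutter is swung clear of the hub (value of joint shutter above 1 rad and z of spindle in the frame of rack below 0.03 m), for 0.2 s.
2. the keyed spindle is lifted out of the rack (height (world z) of spindle above 0.07 m and contact force between the fingers and spindle above 3 N), for 0.2 s.
3. the spindle is home in the hub, key in the keyway, seat pressed down (value of joint seat above 0.0075 m and horizontal distance between spindle and hub_mouth below 0.004 m and z of spindle in the frame of hub_mouth below -0.0465 m and angle between the x axis of spindle and the x axis of hub_mouth, either way round below 0.26 rad and angle between spindle's own z axis and vertical below 0.1 rad and value of joint shutter above 1 rad and contact force between the fingers and spindle above 3 N and distance between the grasp point and spindle_handle below 0.033 m), for 0.3 s.
At the end, for the whole second after the job is handed in: For the last second: spindle at rest in the hub (4 mm, 0.26 rad, tilt < 0.1 rad), tip 46.5 mm or more below the mouth, seat pressed > 7.5 mm, grasp point within 33 mm of the handle centre and touching > 3 N; shutter > 1.0 rad; other spindles moved < 30 mm, beaker and bottle < 40 mm (all of step 3 and distance of each of round_spindle, hex_spindle from where it was at the start of the episode below 0.03 m and distance of each of beaker, amber_bottle from where it was at the start of the episode below 0.04 m and linear speed of spindle below 0.02 m/s); the arm keeps its last pose, push and grip.
It fails at once if another spindle is pulled out or knocked over (distance of any of round_spindle, hex_spindle from where it was at the start of the episode above 0.03 m).
It fails at once if the beaker or the bottle is disturbed (distance of any of beaker, amber_bottle from where it was at the start of the episode above 0.04 m).
It also fails if it takes over 64 s, if anything falls off the work surface, if the arm or the gripper's body presses on something with over 40 N, if the wrist force passes 120 N, or if a joint passes its speed limit or range.

## Working session

There is one attempt and no reset: what is moved stays moved. The work goes in short steps, Python scripts to look and compute and a tool call to move; the robot and the scene stay as the last step left them, time stands still between calls to the robot, and variables do not carry over. Pictures are saved under pics/ and viewed, at most 10 in all, crops included, and the job is handed in when it is done.

Besides the shell and the picture viewer there is one more tool, called after ">>>" as name(argument=value, ...) on one line, values as JSON. drive_tool: Moves the arm, as the interface text tells. Its arguments: {"type":"object","properties":{"moves":{"type":"array","items":{"type":"number"}},"squeeze":{"type":"number"}},"required":["moves"]}

```bash
mkdir -p pics
cat > h.py <<'E'
import numpy as np,cv2
from scipy.spatial.transform import Rotation as R
from cell import env
def T_wc(name):
    m=env.camera_model(name)
    if 'rvec' in m:
        Rm=cv2.Rodrigues(np.array(m['rvec'],float))[0];t=np.array(m['tvec'],float).ravel()
        T=np.eye(4);T[:3,:3]=Rm.T;T[:3,3]=-Rm.T@t;return T,np.array(m['K'])
    o=env.get_obs();T=np.eye(4);T[:3,:3]=R.from_euler('xyz',o['tool_rot'],degrees=True).as_matrix();T[:3,3]=o['tool_pos']
    return T@np.array(m['tool_from_camera']),np.array(m['K'])
def shot(name,fn=None):
    T,K=T_wc(name);p,d=env.read_camera(name)
    if fn: cv2.imwrite('pics/'+fn,p[...,::-1])
    v,u=np.mgrid[:400,:640]
    P=np.stack([(u-K[0,2])/K[0,0]*d,(v-K[1,2])/K[1,1]*d,d],-1)@T[:3,:3].T+T[:3,3]
    P[d==0]=np.nan
    return p,d,P
E
python3 - <<'E'
from h import *
o=env.get_obs();print({k:o[k] for k in('time_s','tool_pos','tool_rot','force','grip_width')})
a=[]
for n in('top','side'):
    p,d,P=shot(n,n+'0.png');np.savez(n+'0.npz',p=p,P=P)
print(env.camera_model('wrist'),T_wc('top')[0])
E
```

```text
{'time_s': 0.0, 'tool_pos': array([ 0.2705768 , -0.59038237,  0.22143023]), 'tool_rot': array([-1.79887160e+02,  6.37329811e-03,  2.46302135e+01]), 'force': array([-0.10631444,  0.10849415,  0.48243267]), 'grip_width': 0.08690453698632557}
{'K': array([[334.07539498,   0.        , 314.54254405],
       [  0.        , 334.07539498, 200.19738097],
       [  0.        ,   0.        ,   1.        ]]), 'tool_from_camera': array([[ 2.45606128e-04, -9.70031266e-01, -2.42980006e-01,
         6.56767422e-02],
       [ 9.99999464e-01, -6.05494039e-06,  1.03498013e-03,
         6.46279818e-05],
       [-1.00543431e-03, -2.42980130e-01,  9.70030745e-01,
        -1.62432060e-01],
       [ 0.00000000e+00,  0.00000000e+00,  0.00000000e+00,
         1.00000000e+00]])} [[ 0.00775081 -0.99214562  0.12484785  0.48970792]
 [-0.9999595  -0.00711899  0.00550601 -0.05898533]
 [-0.00457397 -0.12488547 -0.99216062  0.99426785]
 [ 0.          0.          0.          1.        ]]
```

View pics/top0.png

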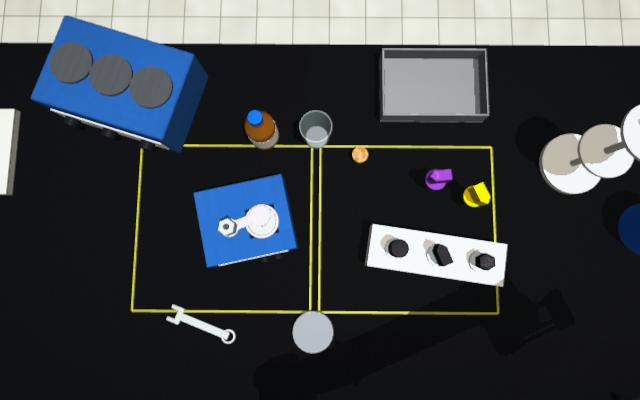

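View pics/side0.png

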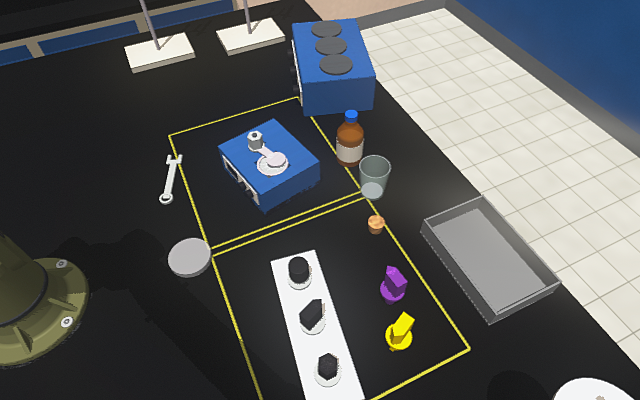

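The pictures show the drive at about (245,220) in the top view, with the nut at (228,227) and the shutter disc at (262,221). The rack is centred near (437,255): round knob (398,248), pointed bar in the middle hole (442,254), hex knob (485,262).

Run:
```python
from h import *
for n in('top','side'):
    z=np.load(n+'0.npz');p=z['p'];P=z['P'];X,Y,Z=P[...,0],P[...,1],P[...,2]
    def rect(m,t):
        q=P[m&np.isfinite(Z)];
        r=cv2.minAreaRect((q[:,:2]*1000).astype(np.float32));print(n,t,len(q),np.round(r[0],1),np.round(r[1],1),round(r[2],1),'mean',np.round(q.mean(0)*1000,1));return q
    reg=(X>.3)&(X<.65)
    D=reg&(Y>.0)&(Y<.3); Rk=reg&(Y<-.1)&(Y>-.5)&(X<.56)
    rect(D&(Z>.078)&(Z<.09),'drivetop')
    rect(D&(Z>.117)&(Z<.132),'nut top')
    rect(D&(Z>.0905)&(Z<.1),'shutter')
    rect(Rk&(Z>.055)&(Z<.065),'rack')
    h=Rk&(Z>.1)&(Z<.2)
    c,l,s,ce=cv2.connectedComponentsWithStats(h.astype(np.uint8))
    for i in range(1,c):
        if s[i,4]>20:
            q=P[l==i];zt=np.percentile(q[:,2],95);rect((l==i)&(Z>zt-.006),f'handle z{zt:.3f} px{ce[i]}')
```

```text
top drivetop 5955 [560.  118.1] [160.6 190.8] 12.7 mean [558.4 118.7  85.5]
top nut top 208 [542.9 146.2] [29.8 33.8] 24.0 mean [542.9 145.9 124.6]
top shutter 543 [544.  118.6] [126.3 123.8] 51.5 mean [561.9  98.6  94.5]
top rack 4237 [ 490.  -291.7] [291.2  90. ] 81.8 mean [ 489.8 -289.5   62.2]
top handle z0.121 px[398.34602076 247.4982699 ] 265 [ 502.8 -202.4] [34.  36.4] 0.7 mean [ 502.7 -201.8  118.3]
top handle z0.123 px[442.66064982 254.24187726] 231 [ 491.8 -290.3] [43.9 22.5] 23.5 mean [ 490.  -290.8  120.4]
top handle z0.113 px[486.24423963 260.97695853] 199 [ 477.5 -380.2] [29.7 32.5] 34.5 mean [ 477.1 -380.   110.3]
side drivetop 3567 [557.  117.7] [161.4 194.5] 12.6 mean [554.8 106.3  85.6]
side nut top 140 [540.  146.2] [31.3 33.4] 86.9 mean [539.7 143.5 124.2]
side shutter 374 [555.2 111.8] [ 49.4 103.5] 14.7 mean [557.6  99.6  94.8]
side rack 5452 [ 487.7 -290.6] [291.4  90.3] 81.8 mean [ 485.4 -306.3   62.5]
side handle z0.120 px[297.6984127  267.24074074] 298 [ 500.8 -203.5] [36.1 36.3] 50.7 mean [ 500.  -203.9  118.5]
side handle z0.122 px[310.74692875 311.34889435] 320 [ 488.9 -290.8] [43.7 23.2] 23.4 mean [ 487.3 -292.   120.4]
side handle z0.112 px[326.87016575 364.37016575] 343 [ 474.2 -380.4] [33.  29.8] 63.8 mean [ 474.4 -381.   110.6]
```

>>> drive_tool(moves=[13.8, -13.9, 0, 0, 87, 13.8, -13.9, 0, 0, 87, 13.8, -13.9, 0, 0, 87, 13.8, -13.9, 0, 0, 87, 13.8, -13.9, 0, 0, 87])

```text
time_s: 0.72
tool_pos: [0.3789, -0.2954, 0.2223]
tool_rot: [180.0, 0.0, 24.6]
force: [1.7, -0.2, -0.0]
grip_width: 0.0868
grasp_force: 0.0
```

>>> drive_tool(moves=[8.3, -8.37, 0, -1, 87, 8.3, -8.37, 0, -2, 87, 8.3, -8.37, 0, -2.94, 87, 8.3, -8.37, 0, -2.94, 87, 8.3, -8.37, 0, -2.94, 87])

```text
time_s: 1.35
tool_pos: [0.4863, -0.0024, 0.2224]
tool_rot: [180.0, 0.0, 54.0]
force: [1.0, -0.8, 0.2]
grip_width: 0.0872
grasp_force: 0.0
```

```bash
cat >> h.py <<'E'
def to(x,y,z,yaw):
    "units of a move from the measured pose to TCP target (mm, deg)"
    o=env.get_obs();p=np.array(o['tool_pos'])*1e3;Rm=R.from_euler('xyz',o['tool_rot'],degrees=True).as_matrix()
    d=Rm.T@(np.array([x,y,z])-p)/40
    t=-((yaw-o['tool_rot'][2]+180)%360-180)/10
    print('t',round(o['time_s'],2),'pos',p.round(1),'rot',np.round(o['tool_rot'],2),'q',np.round(o['qpos'],1),'F',np.round(o['force'],1),'w',round(o['grip_width'],4),'g',o['grasp_force'],'-> move',d.round(3),round(t,3))
E
python3 -c "
from h import *
to(541.5,146.2,180,54)"
```

```text
t 1.35 pos [486.3  -2.4 222.4] rot [1.7996e+02 2.0000e-02 5.4000e+01] q [ 33.3  -0.4 -35.7 104.6  -0.2  75.7 -38.3] F [ 1.  -0.8  0.2] w 0.0872 g 0.0 -> move [ 3.817 -1.067  1.059] 0.0
```

>>> drive_tool(moves=[3.8, -1.07, 0, 0, 87, 3.8, -1.07, 0, 0, 87, 3.8, -1.07, 0, 0, 87, 3.8, -1.07, 0, 0, 87])

```text
time_s: 1.85
tool_pos: [0.5402, 0.1475, 0.222]
tool_rot: [-179.9, -0.1, 54.4]
force: [0.1, -0.6, -0.2]
grip_width: 0.0872
grasp_force: 0.0
```

Run:
```python
from h import *
p,d,P=shot('wrist','w1.png');X,Y,Z=np.moveaxis(P,-1,0)
for t,a,b in(('nut',.117,.132),('sh',.0905,.098)):
    m=(Z>a)&(Z<b)&(abs(X-.55)<.09)&(abs(Y-.11)<.11)
    c,l,s,ce=cv2.connectedComponentsWithStats(m.astype(np.uint8))
    for i in range(1,c):
        if s[i,4]<150: continue
        q=P[l==i];r=cv2.minAreaRect((q[:,:2]*1e3).astype(np.float32));print(t,ce[i],s[i,4],np.round(r[0],1),np.round(r[1],1),r[2],np.nanmean(q,0)*1e3)
to(541.5,146.2,100,54)
```

```text
nut [317.97483766 200.7913961 ] 1232 [541.9 145.3] [34.2 30. ] 52.167476654052734 [542.44846114 146.018125   124.76693397]
sh [364.82230102 220.21394799] 2538 [554.  112.3] [ 43.5 107.4] 24.716564178466797 [562.31534512  99.77158295  94.39273844]
t 1.9 pos [540.3 145.  221.9] rot [-1.7992e+02  4.0000e-02  5.4180e+01] q [ 21.2  11.3 -43.8  95.    8.   77.  -59.7] F [-0.2 -0.5 -0.9] w 0.087 g 0.0 -> move [0.045 0.011 3.047] 0.018
```

View pics/w1.png

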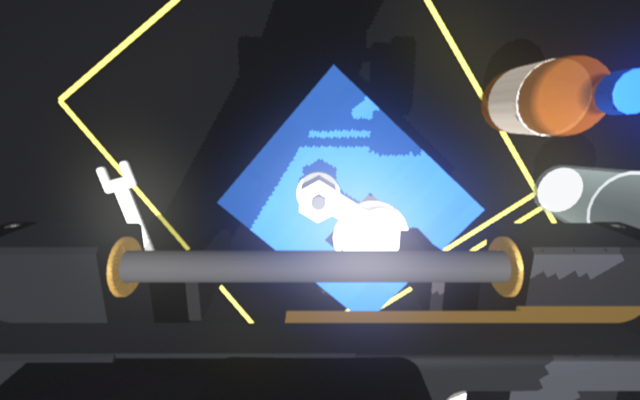

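The wrist picture shows the nut at (318,198) and the shutter disc at (365,228), clear of obstacles. Pad alignment is right, so I'm going down.

>>> drive_tool(moves=[0.05, 0.02, 1.2, 0, 70, 0.05, 0.02, 2.2, 0, 60, 0.05, 0.02, 3.08, 0, 60, 0.05, 0.02, 3.08, 0, 20, 0.05, 0.02, 3.08, 0, 20], squeeze=30)

```text
time_s: 2.52
tool_pos: [0.5431, 0.1444, 0.1005]
tool_rot: [180.0, -0.0, 53.9]
force: [-0.1, -0.1, 0.8]
grip_width: 0.0479
grasp_force: 0.0
```

>>> drive_tool(moves=[0, 0, 0, 0, 20, 0, 0, 0, 0, 20, 0, 0, 0, 0, 20])

```text
time_s: 2.9
tool_pos: [0.5423, 0.1459, 0.1006]
tool_rot: [-180.0, -0.0, 54.0]
force: [-3.7, 1.8, 6.5]
grip_width: 0.03
grasp_force: 30.0
```

>>> drive_tool(moves=[0, 0, 0, -0.6, 20, 0, 0, 0, -1.3, 20, 0, 0, 0, -2, 20, 0, 0, 0, -2.7, 20, 0, 0, 0, -3.4, 20])

```text
time_s: 3.52
tool_pos: [0.5422, 0.1459, 0.1005]
tool_rot: [-180.0, -0.0, 88.3]
force: [-4.2, 0.1, 5.9]
grip_width: 0.0303
grasp_force: 30.0
```

>>> drive_tool(moves=[0, 0, 0, -0.7, 20, 0, 0, 0, -1.4, 20, 0, 0, 0, -2.1, 20, 0, 0, 0, -2.8, 20, 0, 0, 0, -3, 20])

```text
time_s: 4.15
tool_pos: [0.5422, 0.1459, 0.1006]
tool_rot: [-180.0, -0.0, 118.1]
force: [-3.8, 0.5, 7.1]
grip_width: 0.0301
grasp_force: 30.0
```

>>> drive_tool(moves=[0, 0, 0, 0, 20, 0, 0, 0, 0, 70, 0, 0, 0, 0, 70, 0, 0, 0, 0, 70, 0, 0, 0, 0, 70])

```text
time_s: 4.78
tool_pos: [0.5426, 0.145, 0.0992]
tool_rot: [-180.0, 0.0, 118.0]
force: [0.3, -0.5, 0.1]
grip_width: 0.0625
grasp_force: 0.0
```

>>> drive_tool(moves=[0, 0, -1, 0, 75, 0, 0, -2, 0, 87, 0, 0, -3.2, 1, 87, 0, 0, -3.2, 2, 87, 0, 0, -3.2, 3, 87])

```text
time_s: 5.4
tool_pos: [0.543, 0.1452, 0.2281]
tool_rot: [179.9, 0.0, 87.7]
force: [-0.1, 0.1, -0.0]
grip_width: 0.0868
grasp_force: 0.0
```

```bash
python3 -c "
from h import *
to(542,72,225,24)"
```

```text
t 5.4 pos [543.  145.2 228.1] rot [1.7992e+02 1.0000e-02 8.7690e+01] q [ 27.6  13.  -51.9  94.1  10.5  77.9 -28. ] F [-0.1  0.1 -0. ] w 0.0868 g 0.0 -> move [-1.829  0.05   0.077] 6.369
```

>>> drive_tool(moves=[-0.6, 0, 0, 1.05, 87, -1.2, 0, 0, 2.1, 87, -1.83, 0.05, 0, 3.15, 87, -1.83, 0.05, 0, 4.2, 87, -1.83, 0.05, 0, 5.25, 87])

```text
time_s: 6.02
tool_pos: [0.5421, 0.0714, 0.2273]
tool_rot: [180.0, 0.0, 35.1]
force: [0.4, 0.4, 0.0]
grip_width: 0.087
grasp_force: 0.0
```

>>> drive_tool(moves=[0, 0, 0, 1.05, 87, 0, 0, 0, 1.05, 87])

```text
time_s: 6.28
tool_pos: [0.542, 0.0719, 0.2273]
tool_rot: [180.0, 0.0, 25.1]
force: [-0.5, 0.2, -0.8]
grip_width: 0.087
grasp_force: 0.0
```

Run:
```python
from h import *
to(490,-290,225,24)
p,d,P=shot('wrist');np.savez('w2.npz',p=p,P=P);X,Y,Z=np.moveaxis(P,-1,0)
print(env.camera_model('wrist')['K'][0,0])
m=(Z>.0905)&(Z<.098)&(abs(X-.55)<.11)&(abs(Y-.11)<.11)
r=cv2.minAreaRect((P[m][:,:2]*1e3).astype(np.float32));print('shutter',m.sum(),r,P[m].mean(0))
# rectify top plane of hub to a metric ortho image, 0.15mm... 4px/mm around hub
T,K=T_wc('wrist');C=np.linalg.inv(T)
cx,cy=.5575,.0815;N=400;s=5.
pts=[]
src=np.array([[0,0],[N,0],[N,N],[0,N]],np.float32);dst=[]
for u,v in src:
    w=np.array([cx+(N/2-v)/s/1e3,cy+(N/2-u)/s/1e3,.085,1]);c=(C@w)[:3];dst.append((K@c)[:2]/c[2])
H=cv2.getPerspectiveTransform(src,np.array(dst,np.float32))
o=cv2.warpPerspective(p,H,(N,N),flags=cv2.INTER_LINEAR|cv2.WARP_INVERSE_MAP)
cv2.imwrite('pics/w2.png',np.hstack([cv2.resize(p,(400,250)),np.zeros((250,0,3),np.uint8)])[...,::-1]) 
both=np.zeros((400,800,3),np.uint8);both[:,:400]=o;both[:250,400:]=cv2.resize(p,(400,250))
dz=cv2.warpPerspective(Z.astype(np.float32),H,(N,N),flags=cv2.INTER_NEAREST|cv2.WARP_INVERSE_MAP)
both[250:,400:550]=cv2.resize((np.clip((dz-.03)/.08,0,1)*255).astype(np.uint8),(150,150))[...,None]
cv2.imwrite('pics/hub.png',both[...,::-1])
m=(Z<.080)&(np.hypot(X-cx,Y-cy)<.022)
q=P[m]*1e3
if len(q)>5: print('below',len(q),q.mean(0),q.min(0),q.max(0))
```

```text
t 6.28 pos [542.   71.9 227.3] rot [1.7999e+02 1.0000e-02 2.5150e+01] q [ 28.7   9.  -42.9  96.3   6.3  77.1 -80.1] F [-0.5  0.2 -0.8] w 0.087 g 0.0 -> move [-5.023  7.638  0.059] 0.115
334.075394983495
shutter 3317 ((580.2138061523438, 143.39224243164062), (43.80671310424805, 100.6494140625), 82.74927520751953) [0.59555276 0.14046283 0.09427555]
below 526 [553.0573226   79.8365419   47.05137648] [544.07961532  67.66047089  18.36525897] [563.77676557  96.10845545  79.69386985]<stdin>:19: RuntimeWarning: invalid value encountered in cast
```

View pics/hub.png

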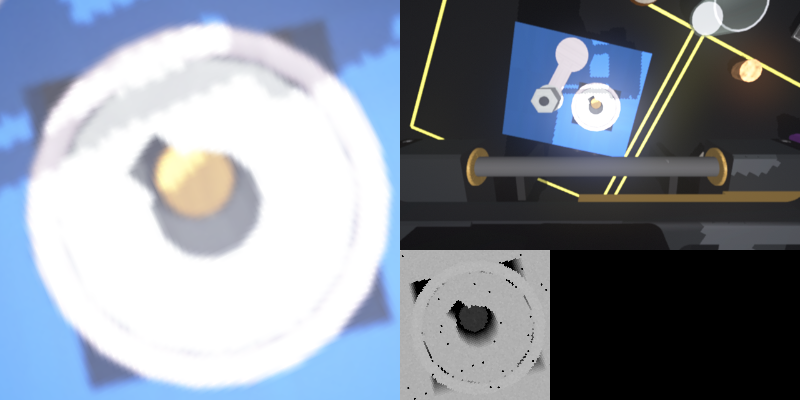

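The rectified view (5 px/mm, up = +x, left = +y) shows the bore centred near (207,200) and the keyway notch at the upper left (147,157), about 50° from world x. The shutter is well clear. I'll fit the opening mask for exact values.

Run:
```python
from h import *
z=np.load('w2.npz');p=z['p'];Z=z['P'][...,2]
T,K=T_wc('wrist');C=np.linalg.inv(T)
cx,cy=.5575,.0815;N=400;s=5.
v,u=np.mgrid[:N,:N]
W=np.stack([cx+(N/2-v)/s/1e3,cy+(N/2-u)/s/1e3,np.full(u.shape,.085),np.ones(u.shape)],-1)
c=(W@C.T)[...,:3]@K.T;mp=(c[...,:2]/c[...,2:]).astype(np.float32)
dz=cv2.remap(np.nan_to_num(Z,nan=.085).astype(np.float32),mp[...,0],mp[...,1],cv2.INTER_LINEAR)
g=cv2.remap(p,mp[...,0],mp[...,1],cv2.INTER_LINEAR).astype(float)
near=np.hypot(u-N/2,v-N/2)<115
from scipy.optimize import minimize
X=W[...,0]*1e3;Y=W[...,1]*1e3
for nm,m in(('depth',(dz<.082)&near),('colour',((g.min(-1)<185))&near&(v>130))):
    n,l,st,ce=cv2.connectedComponentsWithStats(m.astype(np.uint8));i=1+np.argmax(st[1:,4]);m=l==i
    def f(q):
        x,y,a=q;dx,dy=X-x,Y-y;r=np.hypot(dx,dy);al=dx*np.cos(a)+dy*np.sin(a);la=-dx*np.sin(a)+dy*np.cos(a)
        o=(r<11.25)|((al>0)&(abs(la)<5.5)&(r<17.5));return np.sum((o!=m)[near])
    b=min((minimize(f,[557,81,a],method='Nelder-Mead',options=dict(initial_simplex=[[557,81,a],[560,81,a],[557,84,a],[557,81,a+.3]])) for a in(.6,.9,1.2)),key=lambda r:r.fun)
    print(nm,m.sum(),b.x,np.degrees(b.x[2]),b.fun)
# ring: saturated white outer
q=z['P'];m=(q[...,2]>.0862)&(q[...,2]<.0885)&(np.hypot(q[...,0]-cx,q[...,1]-cy)<.04)
r=cv2.minEnclosingCircle((q[m][:,:2]*1e3).astype(np.float32));print('ring',m.sum(),r)
```

```text
depth 12040 [556.93490961  80.28199227   0.92611856] 53.062684905621566 436.0
colour 8848 [557.76045785  80.79648125   0.98411015] 56.38535824637563 2848.0
ring 1614 ((557.388427734375, 81.45364379882812), 39.833683013916016)
```

>>> drive_tool(moves=[-5.02, 7.64, 0, 0.15, 70, -5.02, 7.64, 0, 0.15, 60, -5.02, 7.64, 0, 0.15, 50, -5.02, 7.64, 0, 0.15, 50, -5.02, 7.64, 0, 0.15, 50])

```text
time_s: 6.95
tool_pos: [0.4966, -0.2393, 0.2276]
tool_rot: [180.0, -0.0, 23.7]
force: [0.3, 0.0, 0.1]
grip_width: 0.0515
grasp_force: 0.0
```

>>> drive_tool(moves=[-0.7, 1.07, 0, 0, 50, -0.7, 1.07, 0, 0, 50])

```text
time_s: 7.2
tool_pos: [0.4861, -0.2934, 0.2266]
tool_rot: [180.0, 0.1, 23.2]
force: [0.2, 0.7, -0.8]
grip_width: 0.0499
grasp_force: 0.0
```

Run:
```python
from h import *
p,d,P=shot('wrist','w3.png');X,Y,Z=np.moveaxis(P,-1,0)
m=(Z>.115)&(Z<.128)&(np.hypot(X-.49,Y+.29)<.04)
q=P[m]*1e3;r=cv2.minAreaRect(q[:,:2].astype(np.float32));print(m.sum(),r,q.mean(0))
to(489,-291.3,84,23.5)
```

```text
1250 ((490.7640380859375, -292.1972961425781), (44.835086822509766, 21.438125610351562), 22.809711456298828) [ 489.08468085 -292.63689057  120.2483803 ]
t 7.25 pos [ 487.5 -289.9  226.8] rot [-1.7995e+02  2.0000e-02  2.3420e+01] q [ 52.1   9.9 -27.   94.    4.6  77.2 -42.1] F [0.3 1.5 0.3] w 0.0499 g 0.0 -> move [0.022 0.051 3.57 ] -0.008
```

View pics/w3.png

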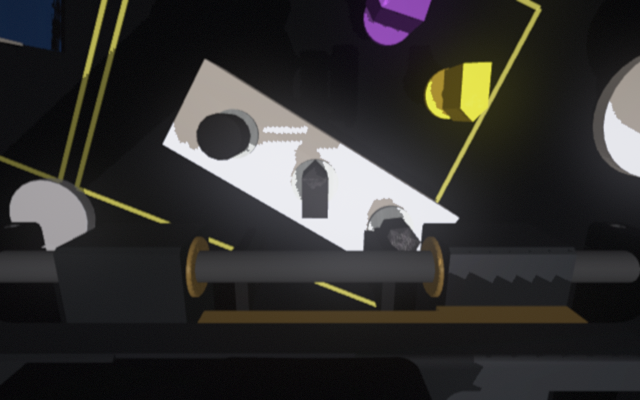

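The picture confirms the pointed bar at (314,188), nose pointing up (tool +x), aligned with the tool. Descending and gripping.

>>> drive_tool(moves=[0, 0.07, 1.2, 0, 50, 0, 0.07, 2.4, 0, 50, 0, 0.07, 3.2, 0, 50, 0, 0.07, 3.57, 0, 50, 0, 0.07, 3.57, 0, 10], squeeze=50)

```text
time_s: 7.88
tool_pos: [0.4898, -0.2891, 0.0843]
tool_rot: [-179.9, 0.0, 23.7]
force: [-0.8, 0.8, 1.0]
grip_width: 0.0455
grasp_force: 0.0
```

>>> drive_tool(moves=[0, 0, 0, 0, 10, 0, 0, 0, 0, 10, 0, 0, 0, 0, 10, 0, 0, 0, 0, 10])

```text
time_s: 8.38
tool_pos: [0.4906, -0.291, 0.0858]
tool_rot: [179.9, -0.1, 23.5]
force: [0.9, -0.5, 5.3]
grip_width: 0.0217
grasp_force: 50.0
```

>>> drive_tool(moves=[0, 0, -0.6, 0, 10, 0, 0, -1.4, 0, 10, 0, 0, -2.4, 0, 10, 0, 0, -3.4, 0, 10, 0, 0, -3.4, 0, 10])

```text
time_s: 9.0
tool_pos: [0.4911, -0.2909, 0.2234]
tool_rot: [179.7, -0.2, 23.5]
force: [0.1, -0.9, -3.1]
grip_width: 0.0218
grasp_force: 50.0
```

Run:
```python
from h import *
to(557.2,80.9,220,53)
p,d,P=shot('side','s2.png')
p,d,P=shot('top');X,Y,Z=np.moveaxis(P,-1,0)
```

```text
t 9.0 pos [ 491.1 -290.9  223.4] rot [ 1.7974e+02 -1.6000e-01  2.3530e+01] q [ 52.1  10.2 -27.1  94.1   4.8  76.5 -42.3] F [ 0.1 -0.9 -3.1] w 0.0218 g 49.99952391721308 -> move [ 5.226 -7.862  0.063] -2.947
```

View pics/s2.png

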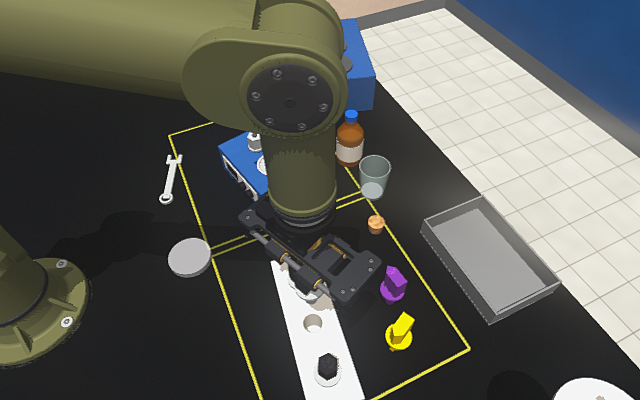

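The spindle is lifted out and the other two remain in place. Now to a point above the hub.

>>> drive_tool(moves=[1.1, -1.67, 0, -0.5, 10, 2.0, -3.0, 0, -1, 10, 2.9, -4.35, 0, -1.5, 10, 3.8, -5.7, 0, -2, 10, 4.6, -6.9, 0, -2.5, 10])

```text
time_s: 9.72
tool_pos: [0.5433, 0.0189, 0.2182]
tool_rot: [-179.8, 0.1, 48.7]
force: [1.3, -0.3, -1.9]
grip_width: 0.0217
grasp_force: 50.0
```

Run:
```python
from h import *
to(557.2,80.9,222,53)
```

```text
t 9.72 pos [543.3  18.9 218.2] rot [-1.7985e+02  1.4000e-01  4.8670e+01] q [ 33.9   9.  -42.3  97.3   6.2  76.3 -51. ] F [ 1.3 -0.3 -1.9] w 0.0217 g 49.99773753806949 -> move [ 1.393 -0.764 -0.097] -0.433
```

>>> drive_tool(moves=[0.7, -0.38, 0, -0.43, 10, 1.39, -0.76, 0, -0.43, 10, 1.39, -0.76, 0, -0.43, 10, 1.39, -0.76, 0, -0.43, 10, 1.39, -0.76, 0, -0.43, 10])

```text
time_s: 10.35
tool_pos: [0.5584, 0.0773, 0.2196]
tool_rot: [-180.0, 0.1, 52.7]
force: [0.0, 0.3, -2.5]
grip_width: 0.0217
grasp_force: 50.0
```

Run:
```python
from h import *
to(557.2,80.9,222,53)
p,d,P=shot('wrist','w4.png')
T,K=T_wc('wrist');o=env.get_obs()
Rm=R.from_euler('xyz',o['tool_rot'],degrees=True).as_matrix()
Q=(P-np.array(o['tool_pos']))@Rm*1e3
np.savez('w4.npz',p=p,P=P,Q=Q)
m=(Q[...,2]>-10)&(Q[...,2]<90)&(np.hypot(Q[...,0],Q[...,1])<40)
q=Q[m]
h,e=np.histogram(q[:,2],bins=25,range=(-10,90));print(list(zip(e.astype(int),h)))
for a,b in((8,17),(17,28),(28,66)):
    s=q[(q[:,2]>a)&(q[:,2]<b)]
    if len(s): print(a,b,len(s),s.min(0),s.max(0),s.mean(0))
```

```text
t 10.35 pos [558.4  77.3 219.6] rot [-1.7996e+02  1.0000e-01  5.2700e+01] q [ 28.7  12.2 -44.8  94.6   8.8  76.9 -54.7] F [ 0.   0.3 -2.5] w 0.0217 g 49.99947546981275 -> move [ 0.053 -0.078 -0.06 ] -0.03
[(np.int64(-10), np.int64(198)), (np.int64(-6), np.int64(189)), (np.int64(-2), np.int64(123)), (np.int64(2), np.int64(74)), (np.int64(6), np.int64(1)), (np.int64(10), np.int64(0)), (np.int64(14), np.int64(599)), (np.int64(18), np.int64(451)), (np.int64(22), np.int64(50)), (np.int64(26), np.int64(0)), (np.int64(30), np.int64(0)), (np.int64(34), np.int64(0)), (np.int64(38), np.int64(0)), (np.int64(42), np.int64(0)), (np.int64(46), np.int64(0)), (np.int64(50), np.int64(0)), (np.int64(54), np.int64(10)), (np.int64(58), np.int64(12)), (np.int64(62), np.int64(0)), (np.int64(66), np.int64(0)), (np.int64(70), np.int64(0)), (np.int64(74), np.int64(0)), (np.int64(78), np.int64(0)), (np.int64(82), np.int64(0)), (np.int64(86), np.int64(0))]
8 17 69 [  3.18439935 -20.44974351  16.27376126] [20.10870301 21.21679694 16.9979065 ] [11.61554902  1.71392134 16.72917102]
17 28 1031 [  2.34699809 -21.74070695  17.00372423] [20.24211979 21.5020939  25.63160847] [12.30495114 -0.18362424 18.3447378 ]
28 66 22 [11.79703613 -3.66199099 55.2296922 ] [12.40021361  3.82812845 60.24167913] [12.11281313  0.09186737 57.97029007]
```

View pics/w4.png

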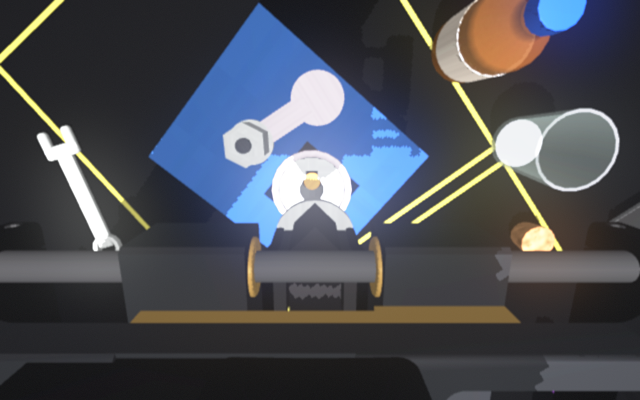

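Held upright: flange edge at (315,202), hub opening with seat at (312,180) just beyond it. I'll fit the hub again from this view, in the tool frame.

```bash
cat > fit.py <<'E'
from h import *
from scipy.optimize import minimize
def hubfit(Z,T,K,show=True):
    C=np.linalg.inv(T);cx,cy=557.,81.
    g=np.arange(-22,22,.2);a,b=np.meshgrid(g,g);X=cx+a;Y=cy+b
    W=np.stack([X/1e3,Y/1e3,np.full(X.shape,.085),np.ones(X.shape)],-1)
    c=(W@C.T)[...,:3]@K.T;mp=(c[...,:2]/c[...,2:]).astype(np.float32)
    dz=cv2.remap(np.nan_to_num(Z,nan=.2).astype(np.float32),mp[...,0],mp[...,1],cv2.INTER_NEAREST)
    ok=dz<.092;m=dz<.082
    def f(q):
        x,y,t=q;dx,dy=X-x,Y-y;r=np.hypot(dx,dy);al=dx*np.cos(t)+dy*np.sin(t);la=-dx*np.sin(t)+dy*np.cos(t)
        o=(r<11.25)|((al>0)&(abs(la)<5.5)&(r<17.5));return np.sum((o!=m)&ok)
    b=min((minimize(f,[557,81,t],method='Nelder-Mead',options=dict(initial_simplex=[[557,81,t],[560,81,t],[557,84,t],[557,81,t+.3]])) for t in(.6,.8,.9,1.,1.2)),key=lambda r:r.fun)
    print('hub',b.x[:2],np.degrees(b.x[2]),'misfit',b.fun,'open',(m&ok).sum(),'vis',ok.mean());return b.x
E
python3 - <<'E'
from fit import *
z=np.load('w4.npz');T,K=T_wc('wrist');o=env.get_obs();print(o['tool_pos'],o['tool_rot'])
x=hubfit(z['P'][...,2],T,K)
Rm=R.from_euler('xyz',o['tool_rot'],degrees=True).as_matrix()
print('in tool',Rm.T@(np.array([x[0],x[1],85])-np.array(o['tool_pos'])*1e3))
E
```

```text
[0.55851154 0.07750335 0.21990646] [-1.79975413e+02  7.06872977e-02  5.26985159e+01]
hub [556.88296443  80.26198016] 51.064938917141646 misfit 533.0 open 10689 vis 0.7701446280991735
in tool [  1.37388224  -2.90932589 134.90613334]
```

>>> drive_tool(moves=[0.1, -0.07, 0, 0, 10, 0.1, -0.07, 0.6, 0, 10, 0.1, -0.07, 1.2, 0, 10, 0.1, -0.07, 1.5, 0, 10, 0.1, -0.07, 1.5, 0, 10])

```text
time_s: 11.02
tool_pos: [0.5585, 0.0838, 0.16]
tool_rot: [-179.9, 0.1, 52.8]
force: [-0.2, 0.2, -2.7]
grip_width: 0.0215
grasp_force: 50.0
```

Run:
```python
from fit import *
p,d,P=shot('wrist');T,K=T_wc('wrist');to(557,80.3,148,52.5)
o=env.get_obs();Rm=R.from_euler('xyz',o['tool_rot'],degrees=True).as_matrix()
Q=(P-np.array(o['tool_pos']))@Rm*1e3
m=(Q[...,2]>13)&(Q[...,2]<26)&(np.hypot(Q[...,0],Q[...,1])<40);print('flange xmax',Q[m].max(0),Q[m].min(0))
x=hubfit(P[...,2],T,K)
print('in tool',Rm.T@(np.array([x[0],x[1],85])-np.array(o['tool_pos'])*1e3))
# ring circle fit
q=P[(P[...,2]>.0835)&(P[...,2]<.0895)]*1e3
```

```text
t 11.07 pos [559.2  84.  160.9] rot [ 1.7999e+02 -1.0000e-02  5.2820e+01] q [ 27.4  15.  -44.5  98.8  11.1  70.7 -57. ] F [ 0.6 -0.4 -2.4] w 0.0218 g 49.99965352937579 -> move [-0.107  0.013  0.321] 0.032
flange xmax [20.02567891 20.91274748 25.11752626] [  2.18043018 -22.26308048  16.34246106]
hub [557.68480105  80.10732363] 52.819403293502376 misfit 186.0 open 1417 vis 0.32008264462809916
in tool [-4.04002315  1.19363483 75.85726967]
```

>>> drive_tool(moves=[-0.03, 0.02, 0, 0, 10, -0.03, 0.02, 0.2, 0, 10, -0.03, 0.02, 0.35, 0, 10, -0.03, 0.02, 0.35, 0, 10])

```text
time_s: 11.58
tool_pos: [0.5583, 0.0824, 0.1457]
tool_rot: [-179.9, 0.1, 52.8]
force: [0.4, 0.3, -2.3]
grip_width: 0.0217
grasp_force: 50.0
```

>>> drive_tool(moves=[0, 0, 0.1, 0, 10, 0, 0, 0.2, 0, 10, 0, 0, 0.25, 0, 10, 0, 0, 0.25, 0, 10])

```text
time_s: 12.08
tool_pos: [0.5588, 0.0825, 0.1363]
tool_rot: [-180.0, 0.0, 52.8]
force: [0.1, -0.5, -2.5]
grip_width: 0.0215
grasp_force: 50.0
```

It is 22 mm deep with no contact force, so the key is in the keyway.

>>> drive_tool(moves=[0, 0, 0.15, 0, 10, 0, 0, 0.3, 0, 10, 0, 0, 0.4, 0, 10, 0, 0, 0.5, 0, 10, 0, 0, 0.5, 0, 10])

```text
time_s: 12.7
tool_pos: [0.5589, 0.0826, 0.1169]
tool_rot: [180.0, 0.0, 52.8]
force: [-2.4, -0.3, 2.3]
grip_width: 0.0215
grasp_force: 50.0
```

>>> drive_tool(moves=[0, 0, 0.07, 0, 10, 0, 0, 0.14, 0, 10, 0, 0, 0.2, 0, 10, 0, 0, 0.22, 0, 10, 0, 0, 0.22, 0, 10], squeeze=60)

```text
time_s: 13.32
tool_pos: [0.559, 0.0826, 0.1088]
tool_rot: [180.0, 0.0, 52.8]
force: [-3.8, -0.2, 9.5]
grip_width: 0.0214
grasp_force: 60.0
```

>>> drive_tool(moves=[0, 0, 0.02, 0, 10, 0, 0, 0.04, 0, 10, 0, 0, 0.06, 0, 10, 0, 0, 0.06, 0, 10, 0, 0, 0.06, 0, 10])

```text
time_s: 13.95
tool_pos: [0.559, 0.0827, 0.1088]
tool_rot: [179.9, 0.1, 52.8]
force: [-9.6, -2.2, 24.0]
grip_width: 0.0216
grasp_force: 60.0
```

Run:
```python
from h import *
p,d,P=shot('wrist','w5.png');to(557,80.3,108,52.5)
o=env.get_obs();Rm=R.from_euler('xyz',o['tool_rot'],degrees=True).as_matrix()
Q=(P-np.array(o['tool_pos']))@Rm*1e3
m=(Q[...,2]>8)&(Q[...,2]<19.5)&(np.hypot(Q[...,0],Q[...,1])<40);q=Q[m]
print(len(q),q.max(0),q.min(0),np.median(q,0),'world z',np.percentile(P[m][:,2],[5,25,50,75,95])*1e3)
```

```text
t 14.0 pos [559.   82.7 108.8] rot [1.7992e+02 7.0000e-02 5.2820e+01] q [ 26.3  18.  -43.6 102.1  13.7  65.3 -58.8] F [-10.2  -2.9  24.3] w 0.0218 g 60.023396629840136 -> move [-0.078 -0.005  0.019] 0.032
984 [26.46412784 21.33345329 19.44195165] [  2.78647517 -21.79894962  15.16486873] [12.07189302 -1.30057343 17.51006365] world z [90.11876487 90.81214222 91.24700054 91.65848737 92.18424097]
```

View pics/w5.png

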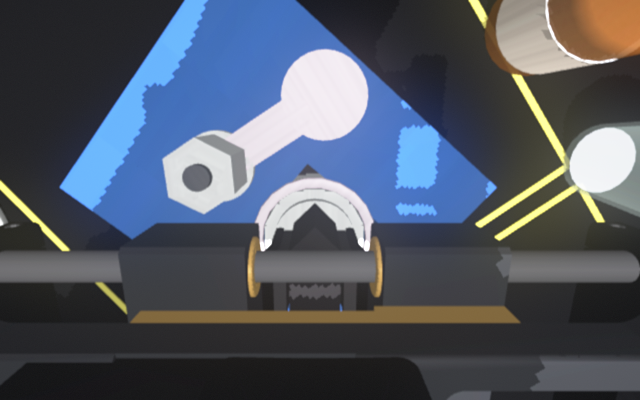

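The flange (315,205) lies flat inside the ring, its top at 91 mm, which is what a fully home spindle should read. The 24 N force with no further travel shows it has bottomed out. Handing in with the grip and push held.

>>> drive_tool(moves=[0, 0, 0, 0, 10, 0, 0, 0, 0, 10, 0, 0, 0, 0, 10, 0, 0, 0, 0, 10])

```text
time_s: 14.5
tool_pos: [0.559, 0.0826, 0.1088]
tool_rot: [179.9, 0.1, 52.8]
force: [-9.8, -2.5, 23.6]
grip_width: 0.0215
grasp_force: 60.0
```

```bash
python3 -c "
from h import *
to(557,80.3,108,52.5)
print(env.sign_off())"
```

```text
t 14.5 pos [559.   82.6 108.8] rot [1.7991e+02 7.0000e-02 5.2820e+01] q [ 26.3  18.  -43.6 102.1  13.7  65.3 -58.8] F [-9.8 -2.5 23.6] w 0.0215 g 60.02346751280129 -> move [-0.077 -0.005  0.019] 0.032
the job is handed in; nothing more can be done
None
```

The job is handed in at 14.5 s of the 64 s limit (no verdict came back): the shutter was turned to about 1.3 rad, and the keyed spindle is in the hub with its flange down, still gripped at 60 N and pressed home at about 24 N.

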